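Serve the smooth bun from the lever-lid dispenser

ROBOT

A 7-joint arm with a two-finger parallel gripper is mounted at the origin on a cart in front of the work surface, level with it; the furniture and walls round the work are solid. World frame = base frame: x ahead of the robot, y to its left, z up, the work surface at z = 0. Lengths are in m, angles in rad, forces in N, time in s.
With the tool pointing down it reaches from about 0.425 to 1.025 m from the base axis. Payload 3.6 kg.
Tool frame: the origin (TCP) lies between the finger pads; the fingertips stand 11 mm ahead of it and the grasp point (between the pads) lies 8 mm behind it; y points along the fingers, x is the direction in which the jaws open and shut, and the axes are right-handed (so a half turn about y gives the same grasp; the last joint's range is limited). The gripper opens to 85 mm and grips with 20 to 120 N. Pads are 22 mm wide; open, the fingers measure 114 mm over their backs; the gripper's body (76 mm by 85 mm) begins 54 mm behind the grasp point. The pads swing forward as they close: fully open they stand 13 mm farther back than shut.
Start: joints at [-1.365, 0.591, 0.048, 1.609, -0.033, 0.943, -0.034], TCP at [0.213, 0.693, 0.242] pointing down, gripper open.
Joint ranges: [-2.69, 2.69], [-0.47, 2.24], [-1.27, 1.36], [0.19, 2.51], [-1.53, 4.68], [0.08, 2.07], [-3.09, 3.09]. Speed limits (rad/s): [2.57, 2.57, 3.14, 3.14, 3.14, 3.14, 3.14].

INTERFACE

Orientations are given as a unit quaternion [w, x, y, z].
In Python, from workcell import move_ptp, move_linear, set_joints, grip, sleep, solve_ik, get_state, snapshot, camera_info, IKError, hand_in gives the robot as it stands. The module is installed in compiled form; this text tells all that it offers. Calls block until the motion is done:
- move_ptp(position, orientation): joint-space move of the TCP to a pose.
- move_linear(position, orientation=None, velocity=0.15): straight line of the TCP; orientation=None keeps the orientation; velocity is the mean speed in m/s.
- set_joints(angles): joint-space move.
- grip(opening, squeeze=None): finger opening in m; squeeze is the grip in N (None keeps the last); returns when the fingers have stopped.
- sleep(seconds).
- solve_ik(position, orientation): joint angles nearest the present ones, or None.
- get_state(): the state.
- snapshot(name): name is "scene" or "top" or "wrist"; returns (picture, depth): 384x512x3 uint8, red, green, blue; 384x512 float32, m along the optical axis (not along the pixel's ray), 0 where there is no reading.
- camera_info(name): a dict with "vertical_fov" (degrees; the focal length in pixels is half the picture's height over the tangent of half this angle, whatever the lens; pixels are square), "cx", "cy" (the principal point, pixels), "D" ([k1, k2, p1, p2, k3] as OpenCV has them; the pictures are not rectified), "position" and "rotation" of the camera in the world. Camera axes: x right, y down, z forward; pixel columns grow to the right and rows downward; lengths in m; the calibration is good to about 2 mm. A picture is of the moment at which its call begins: read the wrist's pose just before it. camera_info takes no time and is no camera call; for the wrist camera it gives the pose at the moment of the call.
A pose or a line that the arm cannot do raises IKError and nothing moves.
- hand_in(): hands the job in, once; it reports no verdict.
The state is a dict: "time": time; "joints": joint angles; "joint_vel": joint speeds; "joint_torque": joint torques, N m; "tcp_pos": TCP position; "tcp_rot": TCP orientation; "ft_force": force on the tool from outside, world axes, zero at the start; "ft_torque": the same for the moment, N m; "grip_width": finger opening in m.
Only numpy, scipy, OpenCV 4.12 (cv2) and the standard library are available. Lean on these libraries where they do the work, as an engineer would, in place of code of your own. Each camera call takes 0.05 s, during which the arm holds its last target.

TASK

Serve the smooth golden bun from the two-lane bun dispenser without touching the food: with the fingertips press down the lever of the lane where that bun waits, so that its lid lifts and the bun slides out into the catch tray in front. Then ease the lever back up, keeping the lid's weight on your fingertip, so that the lid closes without slamming. Leave the other lane shut, do not push on the lids themselves, and leave the things round the dispenser where they are.

Things in the scene. Friction and masses are not known exactly. Their poses are not given: they have to be found in the camera images.
- dispenser: Stainless two-lane bun dispenser fixed to the table: 362 mm deep, 356 wide over its levers, 191 high. Origin: centre of its underside; x to its rear, y to its left, z up; its front (-x) faces the robot, yaw up to 0.25. Lanes at y = +57 (left) and -57 mm, walls at y = 0 and +-115. A polished chute slopes 27 degrees to the front; a bun waits in each lane at x = -11, z = 98 mm behind the closed lid
- catch_left (a point): Centre of the floor of the left half of the open catch tray in front of the lanes, 26 mm above the table; this half is 106 mm deep (x), 111 mm wide, its floor slopes 12 degrees to the front, its front lip and walls reach 52 mm above the table. Axes as the dispenser's. The left bun stops here, against the lip
- catch_right (a point): The same for the right half, where the right bun stops
- bun_smooth: The smooth, glossy golden round bun to be served (loose, 88 mm across, 44 high, 0.075 kg). Origin: centre of its underside. It waits in the left or right lane: its y in the dispenser's frame tells which. With its lid raised by 0.3 rad or more it slides out by itself within about a second and stops in the catch tray, its origin within 20 mm of the point catch_left or catch_right
- bun_cracked: The other bun, a choux bun with a rough cracked crust (loose, 82 mm across, 55 mm high), in the other lane; it stays there. Origin: centre of its underside
- paddle_left (a point): Centre of the top face of the left lever's black ribbed paddle (44 along x, 42 across, 10 mm thick), left of the dispenser (y = +157 mm). The lever points to the front from a pivot 170 mm behind the paddle; at rest 0.22 rad nose-up, paddle top 178 mm above the table. Pressed, it goes almost straight down by 77 mm to its stop (0.25 rad nose-down), at most 6 mm along x. The frame tilts with it
- paddle_right (a point): The same for the right lever, right of the dispenser (y = -157 mm)
- lever_left (a joint): Left lever: 0 up at rest, 0.47 rad pressed down to its stop. A push rod links it to the left lid, which rises about as far. It takes about 2 to 5 N on the paddle; let go, the lid's weight throws the lever up and the lid slams
- lever_right (a joint): The same for the right lever and the right lid
- hood_left: Left lid: a hood with a wire-grille top and a clear front pane in a steel frame, 108 mm wide, 175 deep, 109 high in front, about 0.45 kg, hinged at its rear top edge. Level when shut; fully raised by its lever it is tilted by 0.44 rad; its own weight shuts it. Origin: middle of the lower edge of its front pane (shut: x = -58, y = 57, z = 80 mm in the dispenser's frame); tilts with the lid
- hood_right: The same for the right lid (y = -57 mm)
- brush: Flat pastry brush with wooden handle, 214 x 36 x 16 mm, lying to the left of the dispenser (bystander). Origin: centre of the underside
- cutter: Steel ring cutter, 52 mm across, 34 mm high, standing to the left of the dispenser (bystander). Origin: centre of the underside
- order_pad: Tear-off pad, 100 x 76 x 11 mm, lying front left (bystander). Origin: centre of the underside
Things that resemble listed ones, but are neither listed nor needed, are in the scene too. Leave any green or pink look-alike of the bun_smooth alone.

How it is judged:
By the outcome, as a careful person would: the job done as asked, in the order asked, and still so for the second after the job is handed in, with the robot touching nothing.
It also fails if it takes over 42 s, if anything falls off the work surface, if the arm or the gripper's body presses on something with over 40 N, if the wrist force passes 120 N, or if a joint passes its speed limit or range.

## Working session

There is one attempt and no reset: what is moved stays moved. The work goes in short steps, each a Python script; the robot and the scene stay as the last script left them, time stands still between calls to the robot, and variables do not carry over. Pictures are saved under pics/ and viewed, and the job is handed in when it is done.

```bash
mkdir -p pics; python3 - <<'E'
from workcell import *
import cv2, numpy as np
s=get_state(); print({k:np.round(v,3) for k,v in s.items()})
for n in ["scene","top"]:
    im,d=snapshot(n); np.savez(f"pics/{n}0.npz",im=im,d=d)
    cv2.imwrite(f"pics/{n}0.png",im[:,:,::-1]); print(n,camera_info(n))
E
```

```text
{'time': np.float64(0.0), 'joints': array([-1.366,  0.592,  0.048,  1.61 , -0.033,  0.943, -0.034]), 'joint_vel': array([-0.   ,  0.001, -0.   ,  0.   , -0.001,  0.   ,  0.   ]), 'joint_torque': array([-0.0000e+00, -5.4871e+01,  1.5460e+00, -1.9812e+01,  9.0000e-03,
        9.0000e-03, -0.0000e+00]), 'tcp_pos': array([0.213, 0.692, 0.241]), 'tcp_rot': array([-0.568,  0.569,  0.419, -0.421]), 'ft_force': array([-0.099, -0.192,  0.699]), 'ft_torque': array([-0.033, -0.025,  0.023]), 'grip_width': np.float64(0.086)}
scene {'vertical_fov': 42.36184127379194, 'cx': 253.74000779097062, 'cy': 197.2815014971818, 'D': array([-0.11104151,  0.        ,  0.        ,  0.        ,  0.        ]), 'position': array([-0.02499416, -1.28277565,  0.74094514]), 'rotation': array([-0.54091823,  0.81300675, -0.18682127,  0.10735593])}
top {'vertical_fov': 47.89016190922821, 'cx': 251.1680418713448, 'cy': 197.6440162459158, 'D': array([0.00814302, 0.        , 0.        , 0.        , 0.        ]), 'position': array([ 0.33303379, -0.00599223,  1.45918174]), 'rotation': array([ 0.06258857, -0.70241848,  0.70673546, -0.05670917])}
```

View pics/scene0.png

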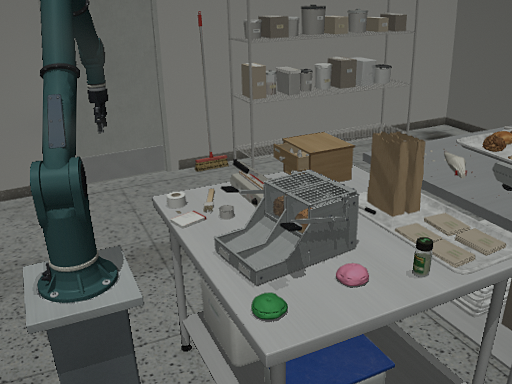

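View pics/top0.png

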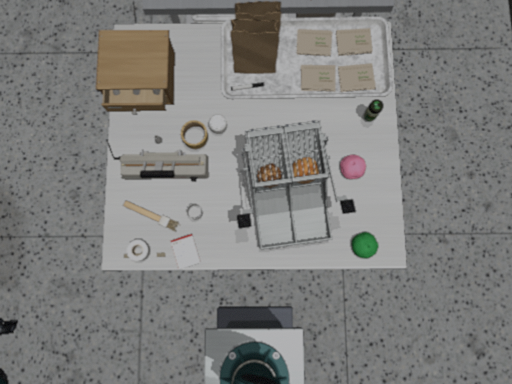

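```bash
cat > h.py <<'E'
import numpy as np, cv2
from scipy.spatial.transform import Rotation as R
def K(ci,H=384):
    f=H/2/np.tan(np.radians(ci["vertical_fov"])/2); return np.array([[f,0,ci["cx"]],[0,f,ci["cy"]],[0,0,1.]])
def ray(ci,uv):
    p=cv2.undistortPoints(np.array(uv,float).reshape(-1,1,2),K(ci),ci["D"]).reshape(-1,2)
    return np.c_[p,np.ones(len(p))]
def rot(ci): 
    q=ci["rotation"]; return R.from_quat([q[1],q[2],q[3],q[0]]).as_matrix()
def atz(ci,uv,z):
    w=ray(ci,uv)@rot(ci).T; t=(z-ci["position"][2])/w[:,2]; return ci["position"]+w*t[:,None]
def atd(ci,uv,d):
    return ci["position"]+(ray(ci,uv)*np.asarray(d)[:,None])@rot(ci).T
def proj(ci,P):
    Rm=rot(ci); return cv2.projectPoints(np.array(P,float).reshape(-1,3),cv2.Rodrigues(Rm.T)[0],-Rm.T@ci["position"],K(ci),ci["D"])[0].reshape(-1,2)
E
python3 - <<'E'
import numpy as np,cv2
from h import *
from workcell import camera_info
a=np.load("pics/top0.npz");im=a["im"];d=a["d"]
c=im[110:260,225:370,::-1]; cv2.imwrite("pics/topc.png",cv2.resize(c,None,fx=4,fy=4,interpolation=2)[:600])
b=np.load("pics/scene0.npz")["im"][160:285,205:365,::-1]; cv2.imwrite("pics/scenec.png",cv2.resize(b,None,fx=4.6,fy=4.6,interpolation=2))
ci=camera_info("top")
for p in [(244,221),(347,206),(244,219),(347,208)]: print(p,d[p[1],p[0]],atd(ci,[p],[d[p[1],p[0]]]),atz(ci,[p],.178))
E
```

```text
(244, 221) 1.2887698 [[0.48120904 0.02585877 0.1772845 ]] [[0.48112634 0.02584099 0.178     ]]
(347, 206) 1.2912425 [[ 0.52400624 -0.28186566  0.17965028]] [[ 0.52425255 -0.28222147  0.178     ]]
(244, 219) 1.2921922 [[0.48749442 0.02590288 0.17488502]] [[0.48711979 0.02582552 0.178     ]]
(347, 208) 1.2927592 [[ 0.5183381  -0.28214868  0.1771426 ]] [[ 0.51821418 -0.28196399  0.178     ]]
```

View pics/topc.png

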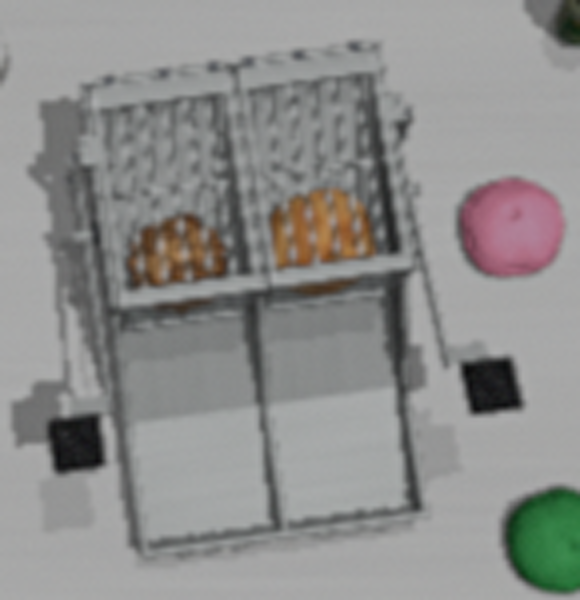

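View pics/scenec.png

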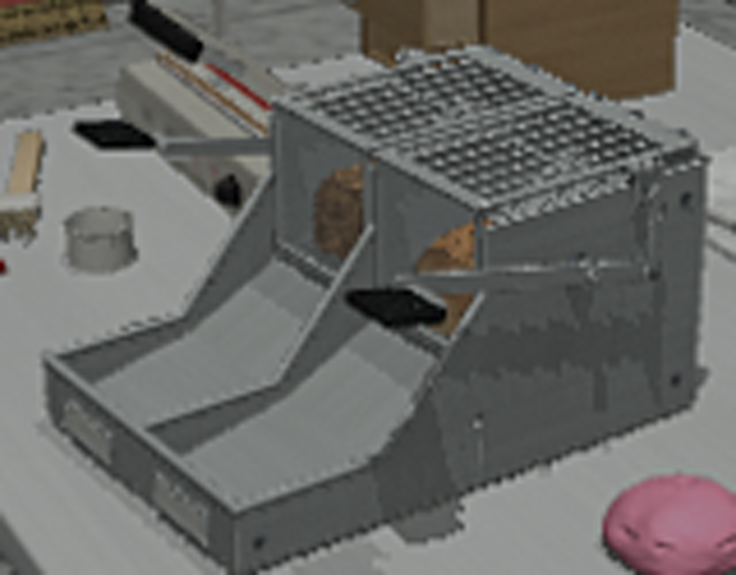

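```bash
python3 - <<'E'
from h import *
from workcell import *
ci=camera_info("top")
def c(u,v): return (225+(u+.5)/4-.5,110+(v+.5)/4-.5)
pl=atz(ci,[c(77,443)],.178)[0]; pr=atz(ci,[c(492,385)],.178)[0]
fl=atz(ci,[c(142,548)],.052)[0]; fr=atz(ci,[c(418,512)],.052)[0]
print(pl,pr,np.linalg.norm(pl-pr)); print(fl,fr,np.linalg.norm(fl-fr))
y=(pl-pr)[:2]; y/=np.linalg.norm(y); x=np.array([y[1],-y[0]]); print("yaw",np.arctan2(x[1],x[0]))
print("tray yaw",np.arctan2(-(fl-fr)[0],(fl-fr)[1]))
mid=(fl+fr)/2; o=mid[:2]+x*.181; print("origin",o, "paddles in disp", [( (p[:2]-o)@x,(p[:2]-o)@y) for p in (pl,pr)])
# rear top edge
bl=atz(ci,[c(85,90)],.191)[0]; br=atz(ci,[c(380,45)],.191)[0]; print([((p[:2]-o)@x,(p[:2]-o)@y) for p in (bl,br,fl,fr)])
s=get_state();q=s["tcp_rot"];print("tcpR\n",R.from_quat([q[1],q[2],q[3],q[0]]).as_matrix().round(3))
w=camera_info("wrist");print(w); T=R.from_quat([q[1],q[2],q[3],q[0]]).as_matrix(); print("cam in tcp",T.T@(w["position"]-s["tcp_pos"]),(T.T@rot(w)).round(3))
for pt in [(.22,0,.3)]: pass
E
```

```text
[0.48300067 0.02620869 0.178     ] [ 0.52461789 -0.28410074  0.178     ] 0.31308774661399763
[ 0.41195171 -0.02304001  0.052     ] [ 0.43973045 -0.24711504  0.052     ] 0.22579034468774592
yaw 0.1333196727907831
tray yaw 0.12334140578149885
origin [ 0.6052349  -0.11101809] paddles in disp [(np.float64(-0.10290865122240944), np.float64(0.15225703767305446)), (np.float64(-0.10290865122240944), np.float64(-0.16083070894094326))]
[(np.float64(0.16321038614263858), np.float64(0.1093724094553956)), (np.float64(0.16681447338799046), np.float64(-0.11915533099379733)), (np.float64(-0.17987352051965164), np.float64(0.1128895521407235)), (np.float64(-0.18212647948034844), np.float64(-0.11288955214072353))]
tcpR
 [[ 0.294 -0.001 -0.956]
 [ 0.956 -0.002  0.294]
 [-0.002 -1.    -0.   ]]
{'vertical_fov': 64.93907876240183, 'cx': 249.19708729209506, 'cy': 189.80072028445792, 'D': array([-0.07838666,  0.        ,  0.        ,  0.        ,  0.        ]), 'position': array([0.13926282, 0.71525892, 0.37356102]), 'rotation': array([0.12461159, 0.79471921, 0.58720085, 0.08993601])}
cam in tcp [ 5.60665700e-05 -1.32359828e-01  7.74178635e-02] [[ 1.     0.    -0.001]
 [ 0.001 -0.304  0.953]
 [ 0.    -0.953 -0.304]]
```

```bash
cat >> h.py <<'E'
YAW=0.130
O=np.array([0.6052,-0.1152])  # dispenser origin est
def d2w(p):
    c,s=np.cos(YAW),np.sin(YAW); return np.array([O[0]+c*p[0]-s*p[1],O[1]+s*p[0]+c*p[1],p[2]])
def w2d(p):
    c,s=np.cos(YAW),np.sin(YAW); e=np.asarray(p)[:2]-O; return np.array([c*e[0]+s*e[1],-s*e[0]+c*e[1],p[2]])
def ori(pitch,roll=0,yaw=0.):
    # tool y=down/forward; pitch leans gripper top to robot (-x), roll leans top outward to -y
    B=np.array([[0,0,-1],[1,0,0],[0,-1,0.]])  # cols: tool x->+y, y->-z, z->-x
    M=R.from_euler('z',YAW+yaw)*R.from_euler('x',roll)*R.from_euler('y',-pitch)*R.from_matrix(B)
    q=M.as_quat(); return [q[3],q[0],q[1],q[2]]
E
python3 - <<'E'
from h import *
from workcell import *
print(solve_ik([.33,.33,.42],ori(0)), d2w([-.13,-.12,.33]))
for pt in [(-.16,-.1,.32),(-.13,-.12,.33),(-.1,-.15,.3)]:
  for p in (.2,.35,.5): 
    j=solve_ik(d2w(pt),ori(p)); print(pt,p,None if j is None else np.round(j,2))
for z in (.25,.178,.1):
  for p in (0,.15,.25): j=solve_ik(d2w((-.107,-.163,z)),ori(p)); print(z,p,None if j is None else np.round(j,2))
E
```

```text
[-0.93210957  0.07043692  0.05320441  1.94322528 -0.00414212  1.12803311
  0.82353414] [ 0.49185305 -0.25103987  0.33      ]
(-0.16, -0.1, 0.32) 0.2 [-0.41  0.3   1.08  2.12 -0.56  0.81  2.71]
(-0.16, -0.1, 0.32) 0.35 [ 0.95  0.17 -0.51  2.15 -0.2   0.56  2.32]
(-0.16, -0.1, 0.32) 0.5 [ 1.18  0.17 -0.69  2.22 -0.46  0.42  2.6 ]
(-0.13, -0.12, 0.33) 0.2 [-0.31  0.32  0.98  2.03 -0.55  0.85  2.68]
(-0.13, -0.12, 0.33) 0.35 [ 0.94  0.21 -0.51  2.07 -0.15  0.6   2.26]
(-0.13, -0.12, 0.33) 0.5 [ 1.15  0.22 -0.69  2.14 -0.35  0.45  2.49]
(-0.1, -0.15, 0.3) 0.2 [-0.18  0.42  0.87  1.98 -0.63  0.83  2.75]
(-0.1, -0.15, 0.3) 0.35 [ 0.92  0.31 -0.51  2.02 -0.08  0.55  2.21]
(-0.1, -0.15, 0.3) 0.5 [ 1.12  0.32 -0.69  2.09 -0.22  0.39  2.38]
0.25 0 [-0.04  0.49  0.67  1.92 -0.4   0.86  2.54]
0.25 0.15 [-0.02  0.46  0.69  2.   -0.58  0.75  2.72]
0.25 0.25 [ 0.1   0.4   0.53  2.05 -0.63  0.65  2.78]
0.178 0 [ 0.2   0.53  0.33  1.97 -0.26  0.68  2.39]
0.178 0.15 [ 0.31  0.49  0.23  2.04 -0.39  0.53  2.53]
0.178 0.25 [ 0.46  0.46  0.06  2.09 -0.44  0.42  2.61]
0.1 0 [ 0.45  0.62 -0.03  2.    0.03  0.52  2.1 ]
0.1 0.15 [ 0.71  0.62 -0.32  2.07  0.28  0.37  1.9 ]
0.1 0.25 [ 0.96  0.67 -0.63  2.11  0.77  0.34  1.46]
```

```bash
python3 - <<'E'
from h import *
from workcell import *
grip(0.0)
move_ptp([.33,.33,.42],ori(0))
move_ptp(d2w((-.15,-.11,.36)),ori(.35))
s=get_state(); print(s["time"],s["joints"].round(2),s["tcp_pos"],s["grip_width"])
ci=camera_info("wrist"); im,d=snapshot("wrist"); np.savez("pics/w1.npz",im=im,d=d,ci=ci); cv2.imwrite("pics/w1.png",cv2.resize(im[:,:,::-1],None,fx=1.5,fy=1.5,interpolation=2))
E
```

```text
4.5417 [ 0.63  0.12 -0.14  2.08 -0.3   0.68  2.41] [ 0.47141422 -0.24254555  0.36012625] 0.00036727995436737823
```

View pics/w1.png

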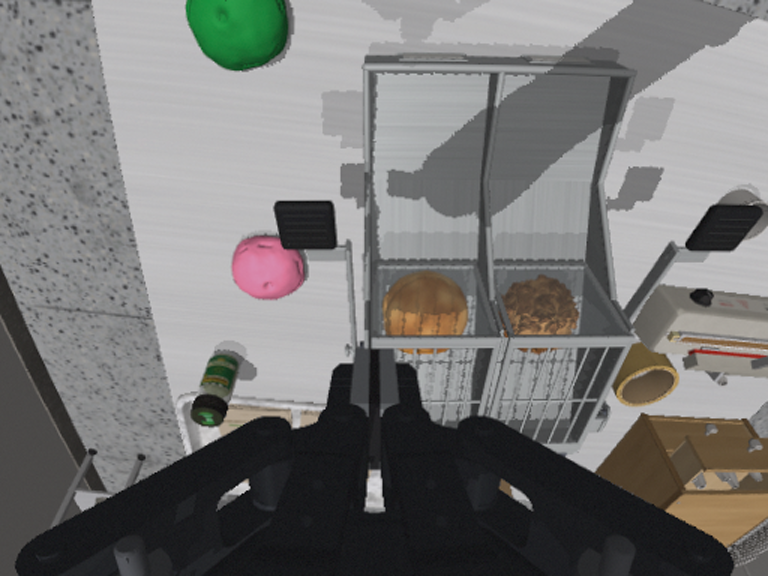

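```bash
python3 - <<'E'
from h import *
a=np.load("pics/w1.npz",allow_pickle=True); ci=a["ci"].item(); im=a["im"]; d=a["d"]
c=im[120:250,165:425,::-1]; cv2.imwrite("pics/w1c.png",cv2.resize(c,None,fx=3,fy=3,interpolation=2))
g=im.sum(2)
m=(g<150); m[:, :180]=0; m[:,228:]=0; m[:125]=0; m[170:]=0
v,u=np.nonzero(m&(d>0)); P=atd(ci,np.c_[u,v],d[v,u]); P=P[(P[:,2]>.14)&(P[:,2]<.21)]
print(len(P),P.mean(0),P.min(0),P.max(0),w2d(P.mean(0)))
D=np.array([w2d(p) for p in P]);print(np.percentile(D,[1,50,99],axis=0).round(4))
A=np.c_[D[:,0],np.ones(len(D))];print("slope",np.linalg.lstsq(A,D[:,2],rcond=None)[0])
E
```

```text
1186 [ 0.52119125 -0.28500324  0.17898887] [ 0.50091309 -0.30662161  0.17304206] [ 0.54660538 -0.26332682  0.18414201] [-0.10531217 -0.15748002  0.17898887]
[[-0.1231 -0.1773  0.1737]
 [-0.1062 -0.1575  0.1792]
 [-0.0827 -0.1381  0.1835]]
slope [-0.17536085  0.16052124]
```

View pics/w1c.png

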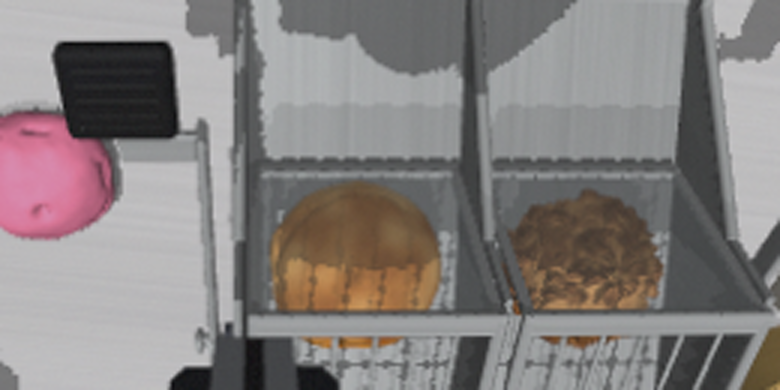

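```bash
cat >> h.py <<'E'
P_=0.15
Q=ori(P_)
AP=np.array([np.sin(P_),0,-np.cos(P_)])
def tcp(tip): return d2w(np.array(tip)-0.011*AP)
E
python3 - <<'E'
from h import *
from workcell import *
move_ptp(tcp((-.106,-.161,.26)),Q)
move_linear(tcp((-.106,-.161,.205)),velocity=.08)
s=get_state(); print(s["time"],s["joints"].round(2),w2d(s["tcp_pos"]),s["ft_force"].round(2))
ci=camera_info("wrist"); im,d=snapshot("wrist"); cv2.imwrite("pics/w2.png",cv2.resize(im[:,:,::-1],None,fx=1.5,fy=1.5,interpolation=2))
im,d=snapshot("scene"); cv2.imwrite("pics/s2.png",cv2.resize(im[130:290,200:370,::-1],None,fx=3.6,fy=3.6,interpolation=2))
E
```

```text
5.9583 [ 0.56  0.42 -0.11  2.01 -0.07  0.59  2.21] [-0.10735687 -0.16123682  0.21628332] [-0.53 -0.01  0.63]
```

View pics/w2.png

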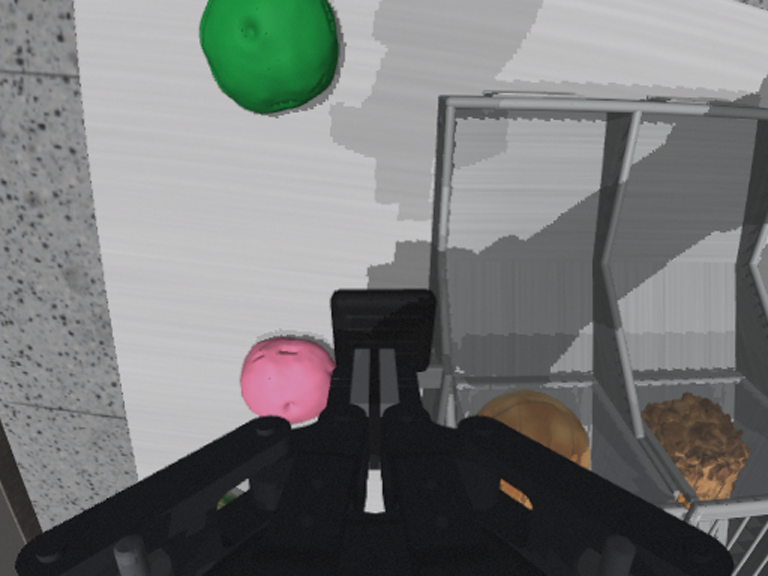

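View pics/s2.png

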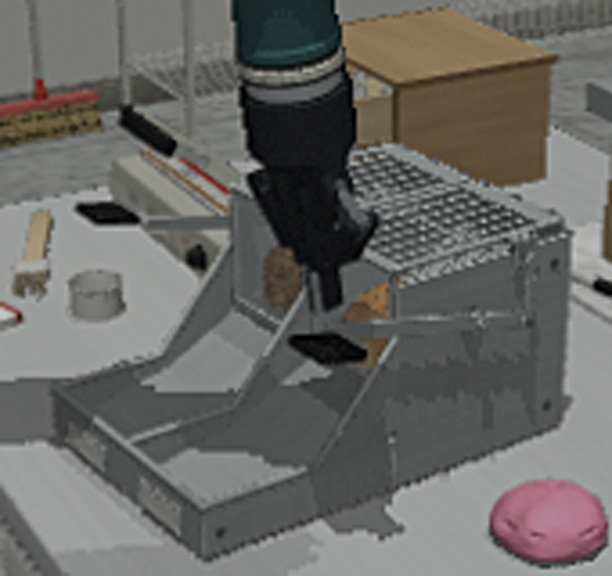

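```bash
python3 - <<'E'
from h import *
from workcell import *
f0=get_state()["ft_force"]
move_linear(tcp((-.107,-.166,.195)),velocity=.06)
for z in np.arange(.185,.108,-.0075):
    move_linear(tcp((-.107,-.166,z)),velocity=.05)
    s=get_state(); f=s["ft_force"]-f0; print(round(s["time"],2),round(z,4),w2d(s["tcp_pos"]).round(4),f.round(2))
    if np.linalg.norm(f)>20: print("STOP");break
ci=camera_info("wrist"); im,d=snapshot("wrist"); cv2.imwrite("pics/w3.png",cv2.resize(im[:,:,::-1],None,fx=1.5,fy=1.5,interpolation=2))
im,d=snapshot("scene"); cv2.imwrite("pics/s3.png",cv2.resize(im[130:290,200:370,::-1],None,fx=3.6,fy=3.6,interpolation=2))
print(get_state()["time"])
E
```

```text
6.74 0.185 [-0.1089 -0.1657  0.1953] [-1.15  0.35 -0.53]
7.04 0.1775 [-0.1086 -0.1661  0.1882] [-0.89  0.37 -0.54]
7.34 0.17 [-0.1088 -0.1659  0.1804] [-0.43  0.32  0.3 ]
7.64 0.1625 [-0.1088 -0.1658  0.1728] [-1.44  0.76 -0.02]
7.94 0.155 [-0.1088 -0.1658  0.1654] [-0.05  0.87  0.36]
8.24 0.1475 [-0.1088 -0.1658  0.1579] [-0.15  0.4   0.09]
8.54 0.14 [-0.1086 -0.166   0.1507] [-0.9  -0.24  3.47]
8.84 0.1325 [-0.1084 -0.166   0.1433] [-0.48  0.7   3.1 ]
9.14 0.125 [-0.1083 -0.166   0.1358] [0.55 0.65 2.45]
9.44 0.1175 [-0.1083 -0.1659  0.1283] [0.58 1.69 2.98]
9.74 0.11 [-0.1085 -0.166   0.1208] [ 0.53 -0.15  3.62]
9.8417
```

View pics/w3.png

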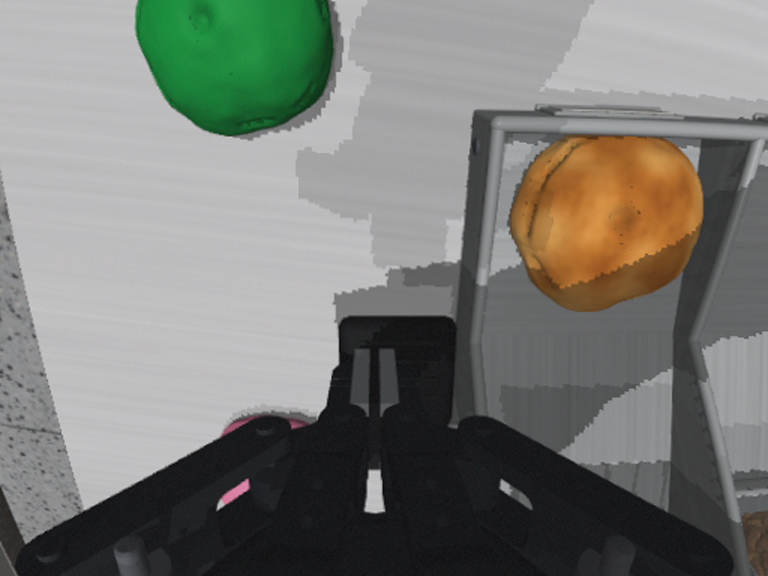

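View pics/s3.png

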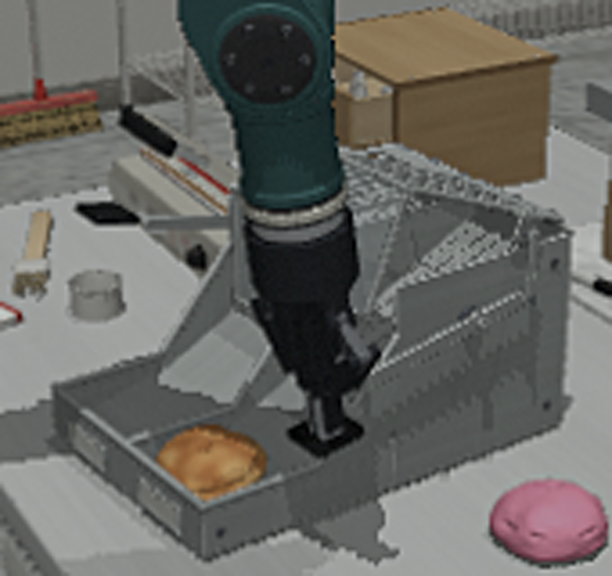

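```bash
python3 - <<'E'
from h import *
from workcell import *
sleep(.3)
s=get_state(); print(s["time"],s["ft_force"].round(2),w2d(s["tcp_pos"]))
ci=camera_info("wrist"); im,d=snapshot("wrist"); np.savez("pics/w4.npz",im=im,d=d,ci=ci); cv2.imwrite("pics/w4.png",cv2.resize(im[:,:,::-1],None,fx=1.5,fy=1.5,interpolation=2))
hsv=cv2.cvtColor(im,cv2.COLOR_RGB2HSV); m=(hsv[...,0]>8)&(hsv[...,0]<25)&(hsv[...,1]>110); m[:,:330]=0;m[:,475:]=0;m[215:]=0
v,u=np.nonzero(m&(d>0)); P=atd(ci,np.c_[u,v],d[v,u]); D=np.array([w2d(p) for p in P]); print(len(D),np.percentile(D,[1,50,99],axis=0).round(3))
E
```

```text
10.1417 [0.46 0.94 3.74] [-0.10853967 -0.16594891  0.12105745]
11971 [[-0.178 -0.1    0.034]
 [-0.147 -0.068  0.059]
 [-0.103 -0.024  0.067]]
```

View pics/w4.png

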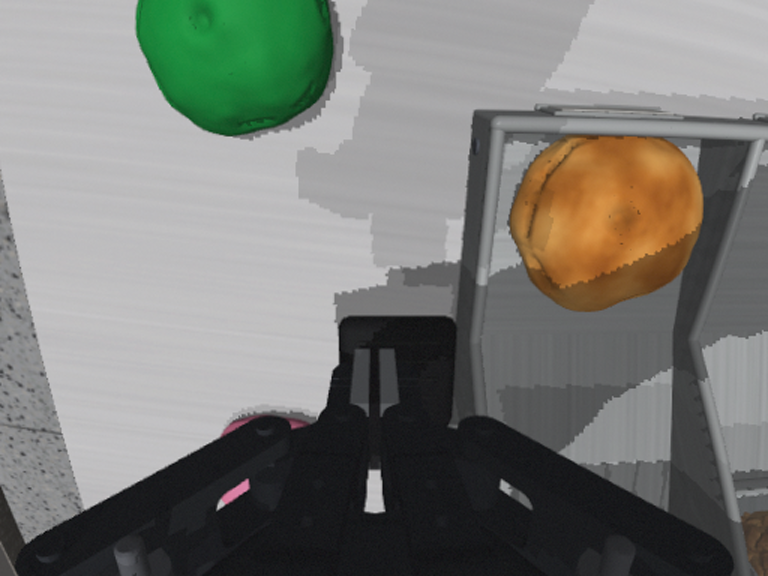

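```bash
python3 - <<'E'
from h import *
from workcell import *
zs=[.12,.13,.14,.15,.16,.168,.173,.178,.183,.188,.195]
for z in zs:
    move_linear(tcp((-.107,-.166,z)),velocity=.02 if z<.161 else .01)
    s=get_state(); print(round(s["time"],2),z,w2d(s["tcp_pos"]).round(4),s["ft_force"].round(2))
im,d=snapshot("wrist"); cv2.imwrite("pics/w5.png",cv2.resize(im[:,:,::-1],None,fx=1.5,fy=1.5,interpolation=2))
im,d=snapshot("scene"); cv2.imwrite("pics/s5.png",cv2.resize(im[130:290,200:370,::-1],None,fx=3.6,fy=3.6,interpolation=2))
E
```

```text
10.84 0.12 [-0.1096 -0.1659  0.1307] [-1.3   0.83  2.89]
11.49 0.13 [-0.1086 -0.1662  0.1411] [-1.65  0.71  2.52]
12.14 0.14 [-0.1084 -0.1661  0.1511] [-2.82 -0.51  2.76]
12.79 0.15 [-0.1081 -0.1661  0.1612] [ 0.95 -0.99  2.85]
13.44 0.16 [-0.1079 -0.166   0.1712] [ 3.15 -0.64  3.05]
14.39 0.168 [-0.1086 -0.1659  0.1789] [2.85 0.91 3.03]
15.04 0.173 [-0.1086 -0.166   0.184 ] [ 2.2  -0.26  1.92]
15.69 0.178 [-0.1085 -0.1661  0.189 ] [2.15 0.17 2.2 ]
16.34 0.183 [-0.1097 -0.1658  0.1935] [-0.23  0.01  2.82]
16.99 0.188 [-0.1087 -0.166   0.1989] [-0.96 -0.38  0.26]
17.84 0.195 [-0.1087 -0.166   0.2058] [ 0.38  0.33 -0.02]
```

View pics/w5.png

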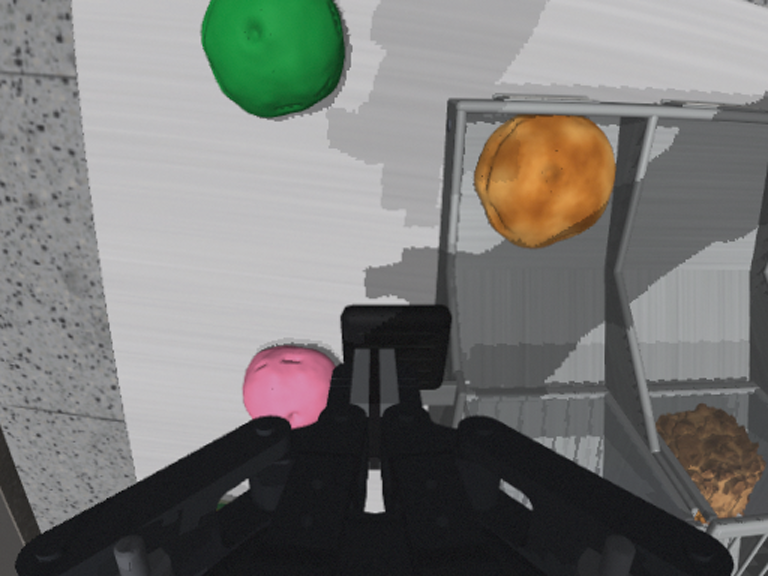

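View pics/s5.png

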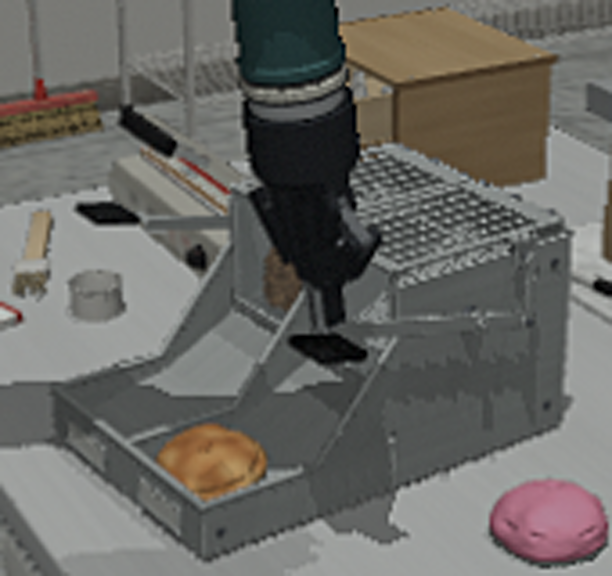

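```bash
python3 - <<'E'
from h import *
from workcell import *
move_linear(tcp((-.115,-.17,.34)),velocity=.15)
move_ptp(d2w((-.16,-.16,.36)),ori(.3)); sleep(.3)
s=get_state(); print(s["time"],s["ft_force"].round(2))
ci=camera_info("wrist"); im,d=snapshot("wrist"); cv2.imwrite("pics/w6.png",cv2.resize(im[:,:,::-1],None,fx=1.5,fy=1.5,interpolation=2))
g=im.sum(2); m=(g<150); m[:,:190]=0; m[:,260:]=0; m[:120]=0; m[190:]=0
v,u=np.nonzero(m&(d>0)); P=atd(ci,np.c_[u,v],d[v,u]); P=P[(P[:,2]>.09)&(P[:,2]<.21)]
D=np.array([w2d(p) for p in P]); print(len(D),np.percentile(D,[1,50,99],axis=0).round(4))
im,d=snapshot("top"); cv2.imwrite("pics/top6.png",im[:,:,::-1])
E
```

```text
19.675 [0.5  0.29 0.64]
822 [[-0.1234 -0.1778  0.1734]
 [-0.1056 -0.1635  0.1792]
 [-0.0821 -0.1492  0.1831]]
```

View pics/w6.png

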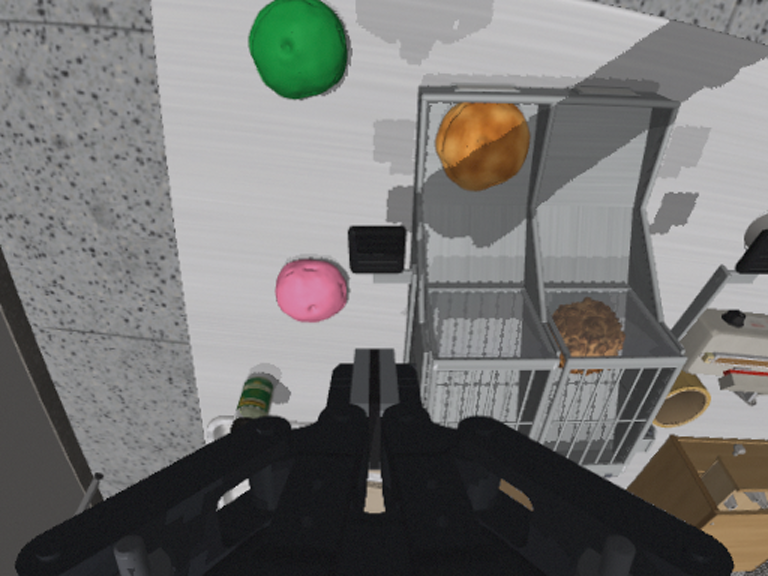

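View pics/top6.png

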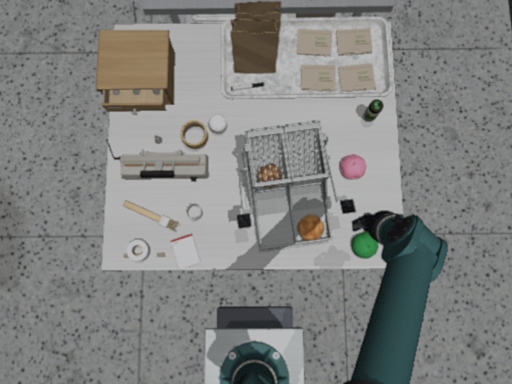

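The wrist view shows the smooth bun in the right half of the tray (482,145). The cracked bun is still in the left lane (588,330), both lids are level and the paddle is back at rest (z = 0.179 m). In the top view the bystanders are at their starting pixels.

```bash
python3 -c "
from workcell import *
print(hand_in(), get_state()['time'])"
```

```text
the job is handed in; nothing more can be done
the job is handed in; nothing more can be done
```

The smooth golden bun is served: it sits in the right half of the catch tray, and I handed the job in at about 20 s of the 42 s allowed.

- **Which lane:** The wrist picture showed the smooth bun in the right lane and the cracked one in the left. The green and pink look-alikes were outside the dispenser, and I left them alone.
- **Pressing:** I pressed the right paddle with closed fingertips to about 68 mm below its rest height, just short of its stop. The lid lifted and the bun slid out to the lip. Measured from depth, its centre is near (-137, -62) mm in the dispenser's frame.
- **Easing back:** I raised the lever at 10–20 mm/s. The upward force on the tool stayed around 2–3 N until the paddle reached its rest height, then fell to zero, so the lid closed on the fingertip without slamming.
- **Last checks:** Both lids look level, the right paddle is back at rest (179 mm), and the left lane is shut with the cracked bun still in it. By eye, the things around the dispenser are where they started, and the robot is touching nothing.

**One oddity:** on the way down the force sensor read close to zero for about the first 30 mm of travel, although 2 to 5 N was expected. On the way up the load read normally almost to the rest position. I did not find the cause.

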